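Shake the amber touch-up jar on the bench mixer

ROBOT

A 7-joint arm with a two-finger parallel gripper is mounted at the origin on the work surface. World frame = base frame: x ahead of the robot, y to its left, z up, the work surface at z = 0. Lengths are in m, angles in rad, forces in N, time in s.
With the tool pointing down it reaches from about 0.425 to 0.95 m from the base axis. Payload 4.7 kg.
Tool frame: the origin (TCP) lies at the very end of the fingers, on their centre line; the grasp point (between the pads) lies 19 mm behind it; x points along the fingers, z is the direction in which the jaws open and shut, and the axes are right-handed (so a half turn about x gives the same grasp; the last joint's range is limited). The gripper opens to 87 mm and grips with 3 to 60 N. Pads are 19 mm wide; open, the fingers measure 117 mm over their backs; the gripper's body (75 mm by 190 mm) begins 51 mm behind the grasp point.
Start: joints at [1.087, 0.469, -0.049, 1.532, 0.024, 1.141, -0.082], TCP at [0.297, -0.606, 0.223] pointing down, gripper open.
Joint ranges: [-2.59, 2.59], [-0.33, 1.99], [-1.39, 1.29], [0.1, 2.45], [-1.04, 4.18], [0.21, 1.99], [-2.66, 2.66]. Speed limits (rad/s): [2.57, 2.57, 3.14, 3.14, 3.14, 3.14, 3.14].

INTERFACE

Orientations are given as a unit quaternion [x, y, z, w].
In Python, from plant import read_state, camera, job_done gives the robot as it stands.
- The arm moves only by the tool apply_moves, never from a script. Its argument "commands" is a list of rows, each a list of 3 entries, a list of its own where there are three numbers: the shift along the tool's x, y, z in m, then the turn, a rotation vector about the tool's x, y, z in degrees, then the opening, from 0 (shut) to 1 (fully open). A call has 1 to 12 rows; each row is the pose to reach, as a shift and turn from the pose commanded when the call began, along the tool's axes at that moment; what a row does not reach only later rows make up. A row lasts 1/8 s, in which the tool goes at most 62.5 mm and 10.7 degrees, less where a joint would pass 70% of its speed; a pose out of reach is approached as far as the arm can. A call with a gripper value outside its range is refused whole. The fingers move at their own pace and stop on an object; the grip force is fixed at half the most. Time passes only in rows, so rows that repeat a pose let the fingers close. It gives the time, the measured TCP pose, the force and the opening at its end, in the units of the state.
- read_state(): the state, without advancing time (a new reading comes with each control period).
- camera(name): name is "scene" or "top" or "wrist"; returns a dict with "color" (420x560x3 uint8, red, green, blue), "fx", "fy", "cx", "cy" (pixels), "extrinsics" (4x4, takes a point from world to camera coordinates). Camera axes: x right, y down, z forward; pixel columns grow to the right and rows downward; lengths in m; the calibration is good to about 2 mm. A picture is of the moment at which its call begins. There is no depth.
- job_done(): hands the job in, once; it reports no verdict.
The state is a dict: "time_s": time; "joint_positions": joint angles; "qd": joint speeds; "joint_torque": joint torques, N m; "tool_pos": TCP position; "tool_rot": TCP orientation; "contact_force": force on the tool from outside, world axes, zero at the start; "moment": the same for the moment, N m; "gripper_width": opening from 0.0 (shut) to 1.0 (fully open).
Only numpy, scipy, OpenCV 4.12 (cv2) and the standard library are available. Lean on these libraries where they do the work, as an engineer would, in place of code of your own. Each camera call takes 0.05 s, during which the arm holds its last target.

TASK

Pick up the amber touch-up jar (orange lid), press it upright onto the middle of the mixer's sprung black pad until the pad is fully down, and keep it down for two seconds. Then stand the jar upright inside the steel tray and let go of it. Leave the blue jar where it stands.

Things in the scene. Friction and masses are not known exactly. Their poses are not given: they have to be found in the camera images.
- amber_jar_center (a point): centre of the amber jar, the one to mix: an upright closed round jar 44 mm in diameter and 80 mm tall, amber with a white label band and an orange lid (43 mm in diameter, the top 18 mm), about 0.15 kg. The point lies on its axis, half-way up, 40 mm above its underside; z points up along the jar. It starts standing on the bench and may be gripped across any diameter
- blue_jar_center (a point): centre of the blue jar, a bystander of the amber jar's size and shape, blue with a white label band and a blue lid; the point lies on its axis, 40 mm above its underside. A red tail lamp (90 mm across, 56 mm tall) and a green lens dome (50 mm across, 37 mm tall) stand on the bench too, their centres at least 105 mm from those of the jars
- pad_top (a point): centre of the top face of the mixer's sprung pad: a flat black disc with a grey face, 72 mm in diameter, on a white housing 120 mm square and 70 mm tall, fixed to the bench. Unpressed, this face is 97 mm above the bench. It moves only straight down, 15 mm to its stop; about 5 N starts it, about 12 N brings it fully down, and it springs back; a jar's weight does not move it. The point moves with it
- tray: shallow square steel tray, 150 mm by 150 mm outside, fixed to the bench, with a floor 3 mm thick and a rim 12 mm high and 4 mm thick (inside 142 mm square). Origin at the centre of its underside, at bench height; x and y axes along its sides, z up
There are look-alikes about, which are no part of the job. What is meant by the tray is not green, and is the larger of those in its own colour.

How it is judged:
By the outcome, as a careful person would: the job done as asked, in the order asked, and still so for the second after the job is handed in, with the robot touching nothing.
It also fails if it takes over 48 s, if anything falls off the work surface, if the arm or the gripper's body presses on something with over 40 N, if the wrist force passes 120 N, or if a joint passes its speed limit or range.

## Working session

There is one attempt and no reset: what is moved stays moved. The work goes in short steps, Python scripts to look and compute and a tool call to move; the robot and the scene stay as the last step left them, time stands still between calls to the robot, and variables do not carry over. Pictures are saved under pics/ and viewed, and the job is handed in when it is done.

Besides the shell and the picture viewer there is one more tool, called after "Request:" as name([rows], argument=value, ...), one row to a line, values as JSON. apply_moves: Moves the arm, as the interface text tells. Its arguments: {"type":"object","properties":{"commands":{"type":"array"}},"required":["commands"]}

```bash
mkdir -p pics; ls; python3 - <<'E'
from plant import read_state,camera
import cv2,pickle
s=read_state();print({k:s[k] for k in ("time_s","tool_pos","tool_rot","gripper_width","contact_force")})
for n in("scene","top","wrist"):
    c=camera(n);cv2.imwrite(f"pics/{n}0.png",c["color"][:,:,::-1]);pickle.dump(c,open(f"pics/{n}0.pkl","wb"))
    print(n,c["fx"],c["fy"],c["cx"],c["cy"],c["extrinsics"])
E
```

```text
pics
{'time_s': 0.0, 'tool_pos': array([ 0.29627375, -0.60585939,  0.22151381]), 'tool_rot': array([ 0.37471801,  0.60044756, -0.37405208,  0.59927805]), 'gripper_width': 1.004277528686229, 'contact_force': array([0.00190959, 0.71044345, 0.20598039])}
scene 383.53448764378794 383.53448764378794 284.93000112441234 213.90129789542195 [[ 0.07283146  0.99722049 -0.01571217 -0.03523269]
 [ 0.79069555 -0.06733545 -0.60849526 -0.30249511]
 [-0.60786193  0.03189406 -0.79340194  1.21194103]
 [ 0.          0.          0.          1.        ]]
top 525.4320899490675 525.4320899490675 281.5577318594661 216.05480090227326 [[-0.02630917 -0.99950854  0.01704399 -0.01883248]
 [-0.99517689  0.02457571 -0.09496834  0.44503988]
 [ 0.0945028  -0.01946032 -0.99533437  1.34962451]
 [ 0.          0.          0.          1.        ]]
wrist 300.4628486786169 300.4628486786169 277.59429573695553 211.6213834043379 [[ 0.44013564 -0.89792949 -0.00180501 -0.6733537 ]
 [-0.85796532 -0.42113786  0.29417411 -0.03624906]
 [-0.26490777 -0.12792787 -0.95575014  0.39125535]
 [ 0.          0.          0.          1.        ]]
```

View pics/scene0.png

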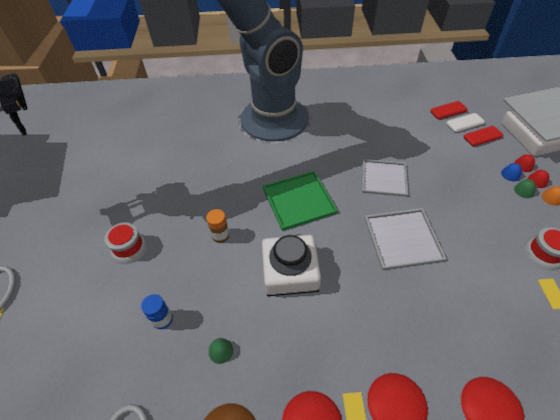

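View pics/top0.png

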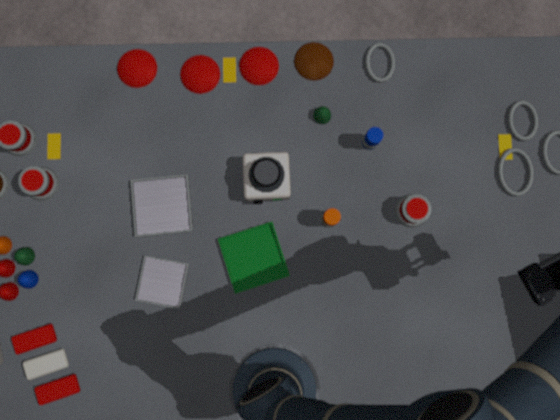

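View pics/wrist0.png

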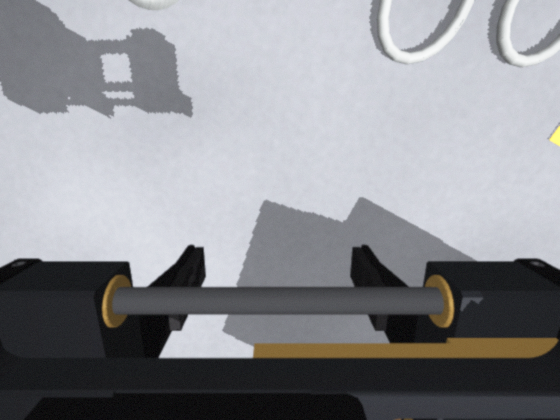

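The scene shows the amber jar at scene (218,225) / top (332,217), and the mixer at (291,262) / (267,175).

- **Jar look-alikes:** the blue jar at scene (157,311) / top (373,137), the red-and-white lamp at scene (124,241) and the orange dome at scene (553,195). The jar is the one with the orange lid.
- **Tray look-alikes:** a green tray at scene (300,200), a small steel tray at scene (385,178) / top (162,281), and a large steel tray at scene (404,238) / top (161,205). I choose the large steel one.

I'll check these in close crops.

```bash
python3 - <<'E'
import cv2
t=cv2.imread("pics/top0.png");s=cv2.imread("pics/scene0.png")
def crop(im,x,y,w,h,k,n): cv2.imwrite(n,cv2.resize(im[y:y+h,x:x+w],None,fx=k,fy=k,interpolation=cv2.INTER_CUBIC))
crop(t,230,130,160,110,5,"pics/c1.png")   # mixer + jars
crop(t,120,165,80,75,8,"pics/c2.png")     # tray
crop(s,195,195,130,100,6,"pics/c3.png")
E
```

```text
(no output)
```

View pics/c1.png

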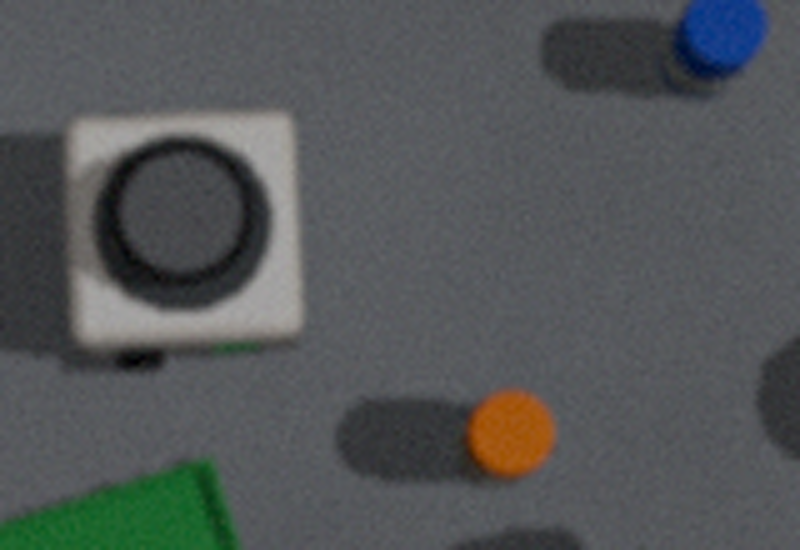

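View pics/c2.png

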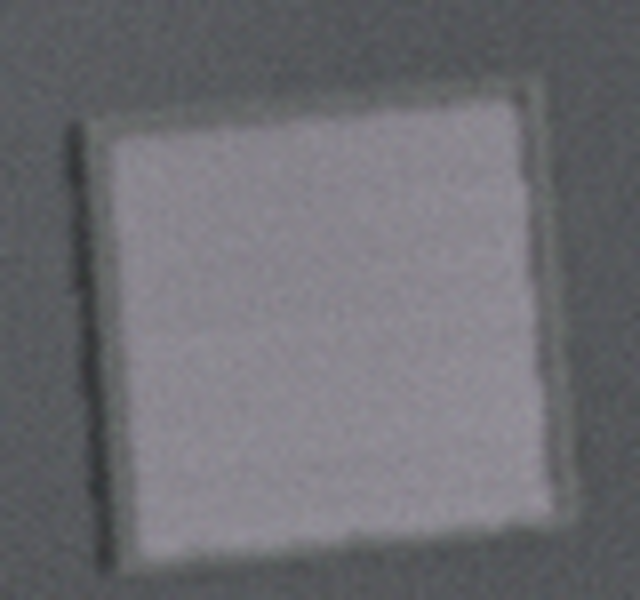

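View pics/c3.png

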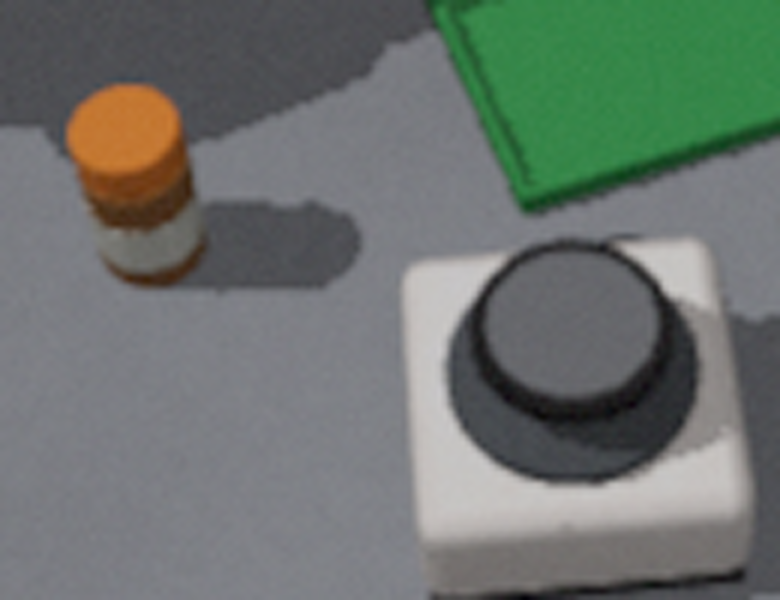

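```bash
cat > h.py <<'E'
import numpy as np,pickle
def load(n): return pickle.load(open(f"pics/{n}.pkl","rb"))
def full(u,v,x,y,k): return ((u+.5)/k-.5+x,(v+.5)/k-.5+y)
def ray(c,p):
    E=c["extrinsics"];R=E[:3,:3];t=E[:3,3]
    d=R.T@np.array([(p[0]-c["cx"])/c["fx"],(p[1]-c["cy"])/c["fy"],1]);return -R.T@t,d
def atz(c,p,z):
    o,d=ray(c,p);return o+d*(z-o[2])/d[2]
def tri(a,pa,b,pb):
    o1,d1=ray(a,pa);o2,d2=ray(b,pb)
    s=np.linalg.lstsq(np.c_[d1,-d2],o2-o1,rcond=None)[0]
    p,q=o1+s[0]*d1,o2+s[1]*d2;return (p+q)/2,np.linalg.norm(p-q)
def proj(c,P):
    E=c["extrinsics"];q=E[:3,:3]@np.asarray(P)+E[:3,3];return c["fx"]*q[0]/q[2]+c["cx"],c["fy"]*q[1]/q[2]+c["cy"]
E
python3 - <<'E'
from h import *
np.set_printoptions(precision=4,suppress=True)
T,S=load("top0"),load("scene0")
f=lambda u,v:full(u,v,230,130,5)
g=lambda u,v:full(u,v,195,195,6)
print("lid",atz(T,f(511,433),.08),atz(S,g(126,132),.08),tri(T,f(511,433),S,g(126,132)))
print("pad",atz(T,f(181,211),.097),atz(S,g(572,322),.097),tri(T,f(181,211),S,g(572,322)))
k=lambda u,v:full(u,v,120,165,8)
P=[atz(T,k(*p),.012) for p in[(82,122),(541,78),(580,520),(115,573)]]
print("tray",P,np.mean(P,0),[np.linalg.norm(P[i]-P[i-1]) for i in range(4)])
print("blue",atz(T,f(722,32),.08))
hc=[(65,115),(293,110),(303,340),(76,350)]
P=[atz(T,f(*p),.07) for p in hc];print("housing",np.mean(P,0),[np.linalg.norm(P[i]-P[i-1]) for i in range(4)],P)
from scipy.spatial.transform import Rotation as R
from plant import read_state
s=read_state();print(R.from_quat(s["tool_rot"]).as_matrix(),s["tool_pos"])
E
```

```text
lid [ 0.4354 -0.1547  0.08  ] [ 0.4387 -0.1544  0.08  ] (array([ 0.4357, -0.1551,  0.0761]), np.float64(5.35643381396117e-05))
pad [0.5486 0.0075 0.097 ] [0.5486 0.0072 0.097 ] (array([0.5486, 0.0074, 0.0969]), np.float64(0.0002758953372568431))
tray [array([0.5509, 0.3664, 0.012 ]), array([0.5621, 0.2157, 0.012 ]), array([0.4156, 0.2044, 0.012 ]), array([0.4021, 0.3555, 0.012 ])] [0.4827 0.2855 0.012 ] [np.float64(0.14919179461732346), np.float64(0.15103888069299595), np.float64(0.14687612861694535), np.float64(0.1517302248729937)]
blue [ 0.6374 -0.2693  0.08  ]
housing [0.5446 0.0063 0.07  ] [np.float64(0.12054338099221329), np.float64(0.11601108454821787), np.float64(0.11815949516091775), np.float64(0.11462066360447407)] [array([0.6042, 0.0655, 0.07  ]), array([ 0.6042, -0.0505,  0.07  ]), array([ 0.4861, -0.0523,  0.07  ]), array([0.4837, 0.0623, 0.07  ])]
[[-0.0007  0.8983  0.4393]
 [ 0.0013  0.4393 -0.8983]
 [-1.     -0.     -0.0015]] [ 0.2963 -0.606   0.2218]
```

The crops confirm the choices. The lid and pad triangulate to heights of 76 mm and 96.9 mm against the given 80 and 97, and the tray's sides measure about 150 mm. The targets are jar (0.437,-0.155), pad (0.5486,0.0074) and tray (0.483,0.2855). Next I move above the jar, turning the jaws towards the radial direction.

Request:
apply_moves([
  [[0,0.027,-0.029],[-4,0,0],1],
  [[0,0.054,-0.057],[-8,0,0],1],
  [[0.0,0.081,-0.086],[-12,0,0],1],
  [[0,0.108,-0.114],[-16,0,0],1],
  [[0,0.135,-0.143],[-20,0,0],1],
  [[0,0.162,-0.172],[-24,0,0],1],
  [[0,0.189,-0.2],[-28,0,0],1],
  [[0.02,0.216,-0.229],[-32,0,0],1],
  [[0.04,0.244,-0.258],[-36,0,0],1],
  [[0.06,0.27,-0.286],[-40,0,0],1],
  [[0.08,0.298,-0.315],[-44,0,0],1],
  [[0.1,0.325,-0.344],[-45,0,0],1],
])

```text
time_s: 1.65
tool_pos: [0.4378, -0.1529, 0.1221]
tool_rot: [0.116, 0.697, -0.116, 0.698]
contact_force: [1.0, 0.4, 0.1]
gripper_width: 1.0
```

```bash
cat > snap.py <<'E'
import sys,cv2,pickle
from plant import read_state,camera
from scipy.spatial.transform import Rotation as R
import numpy as np
np.set_printoptions(precision=4,suppress=True)
tag=sys.argv[1]
for n in sys.argv[2:]:
    c=camera(n);cv2.imwrite(f"pics/{n}{tag}.png",c["color"][:,:,::-1]);pickle.dump(c,open(f"pics/{n}{tag}.pkl","wb"))
s=read_state()
print(s["time_s"],s["tool_pos"],s["gripper_width"],s["contact_force"],s["joint_positions"]);print(R.from_quat(s["tool_rot"]).as_matrix())
E
python3 snap.py 1 wrist scene
```

```text
1.75 [ 0.4372 -0.1492  0.121 ] 1.0022250921199047 [-1.301   0.4723  0.0431] [ 0.5916  0.2841 -0.4114  2.1076  0.156   0.7819 -0.2382]
[[-0.0027  0.3162  0.9487]
 [ 0.0032  0.9487 -0.3161]
 [-1.      0.0022 -0.0036]]
```

View pics/wrist1.png

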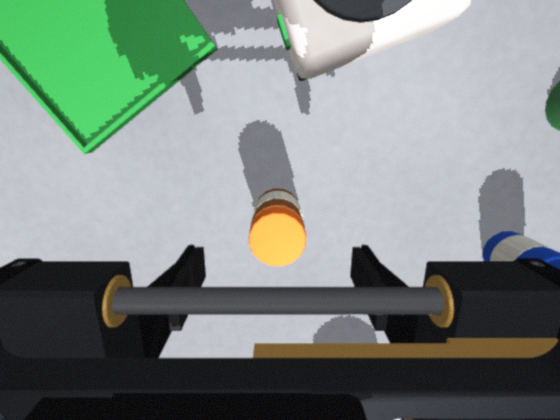

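View pics/scene1.png

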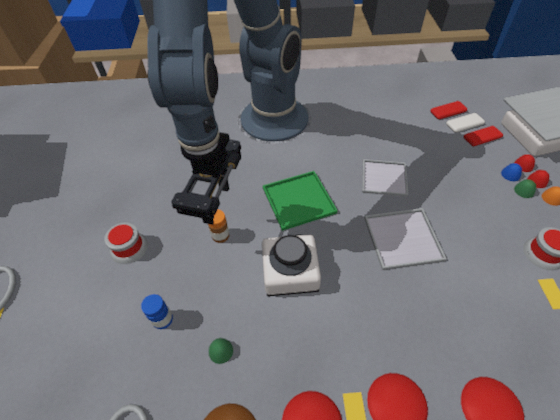

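The wrist view shows the orange lid centred at (277,238), between the fingers left to right. I compute its position from this view too.

```bash
python3 - <<'E'
from h import *
W=load("wrist1");print(atz(W,(277.5,238),.08))
from plant import read_state
s=read_state();print(s["time_s"],s["tool_pos"])
E
```

```text
[ 0.4369641  -0.15391118  0.08      ]
1.75 [ 0.43722795 -0.14923628  0.12098737]
```

Request:
apply_moves([
  [[0,0,0],[0,0,0],1],
  [[0,0,0],[0,0,0],1],
])

```text
time_s: 2.0
tool_pos: [0.4375, -0.1558, 0.123]
tool_rot: [0.117, 0.697, -0.117, 0.698]
contact_force: [-0.6, 0.0, 1.0]
gripper_width: 1.0
```

The wrist fix of (0.437,-0.154) agrees with the others, so I descend and close the gripper.

Request:
apply_moves([
  [[0.02,0,0],[0,0,0],1],
  [[0.04,0,0],[0,0,0],1],
  [[0.06,0,0],[0,0,0],1],
  [[0.08,0,0],[0,0,0],1],
  [[0.09,0,0],[0,0,0],1],
  [[0.096,0,0],[0,0,0],1],
  [[0.096,0,0],[0,0,0],1],
  [[0.096,0,0],[0,0,0],1],
])

```text
time_s: 3.0
tool_pos: [0.4379, -0.1548, 0.0271]
tool_rot: [0.116, 0.697, -0.116, 0.698]
contact_force: [-0.3, -0.3, -0.6]
gripper_width: 1.001
```

```bash
python3 snap.py 2 wrist
```

```text
3.05 [ 0.4379 -0.1548  0.0271] 1.002569892787935 [1.0229 0.7574 0.1151] [ 0.5302  0.4423 -0.3426  2.1748  0.2732  0.5628 -0.3448]
[[ 0.0013  0.3246  0.9458]
 [-0.0005  0.9458 -0.3246]
 [-1.     -0.0001  0.0013]]
```

View pics/wrist2.png

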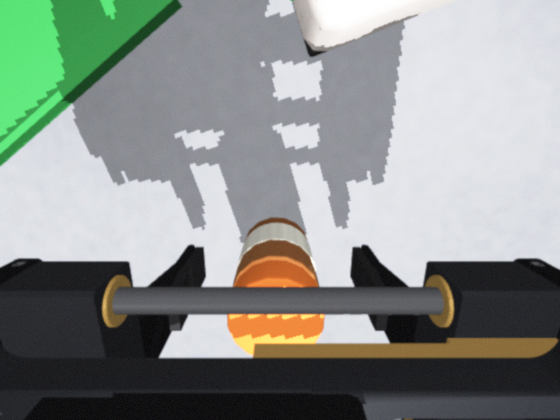

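The jar stands centred between the fingers, with its lid at (276,320). I close the gripper.

Request:
apply_moves([
  [[0,0,0],[0,0,0],0.6],
  [[0,0,0],[0,0,0],0.4],
  [[0,0,0],[0,0,0],0],
  [[0,0,0],[0,0,0],0],
  [[0,0,0],[0,0,0],0],
  [[0,0,0],[0,0,0],0],
  [[0,0,0],[0,0,0],0],
  [[0,0,0],[0,0,0],0],
])

```text
time_s: 4.05
tool_pos: [0.4374, -0.1546, 0.0265]
tool_rot: [0.116, 0.697, -0.116, 0.697]
contact_force: [-0.0, -0.1, -0.7]
gripper_width: 0.497
```

```bash
python3 snap.py 3 
```

```text
4.05 [ 0.4374 -0.1546  0.0265] 0.4968191914624772 [-0.0285 -0.1358 -0.7393] [ 0.53    0.4432 -0.3424  2.1754  0.2733  0.5627 -0.3449]
[[-0.0001  0.3246  0.9459]
 [-0.      0.9459 -0.3246]
 [-1.     -0.     -0.0001]]
```

The opening of 43 mm matches the jar. I lift it and carry it over the pad.

Request:
apply_moves([
  [[-0.025,0,0],[0,0,0],0],
  [[-0.06,0,0],[0,0,0],0],
  [[-0.095,0,0],[0,0,0],0],
  [[-0.13,0.01,0.003],[0,0,0],0],
  [[-0.14,0.04,0.011],[0,0,0],0],
  [[-0.14,0.075,0.021],[0,0,0],0],
  [[-0.14,0.11,0.031],[0,0,0],0],
  [[-0.14,0.14,0.039],[0,0,0],0],
  [[-0.14,0.17,0.047],[0,0,0],0],
  [[-0.14,0.189,0.0525],[0,0,0],0],
  [[-0.14,0.189,0.0525],[0,0,0],0],
  [[-0.14,0.189,0.0525],[0,0,0],0],
])

```text
time_s: 5.55
tool_pos: [0.5477, 0.0057, 0.1662]
tool_rot: [0.116, 0.698, -0.117, 0.697]
contact_force: [-0.1, -0.2, -0.7]
gripper_width: 0.501
```

```bash
python3 snap.py 4 scene wrist top; python3 - <<'E'
import cv2
s=cv2.imread("pics/scene4.png");cv2.imwrite("pics/c4.png",cv2.resize(s[170:310,210:370],None,fx=4,fy=4,interpolation=cv2.INTER_CUBIC))
E
```

```text
5.7 [0.5479 0.0057 0.1665] 0.49456656531414994 [-0.3757 -0.4908 -1.7681] [ 0.298   0.3638 -0.4838  1.8774  0.2059  0.9499 -0.612 ]
[[-0.0005  0.3264  0.9452]
 [-0.0009  0.9452 -0.3264]
 [-1.     -0.001  -0.0002]]
```

View pics/c4.png

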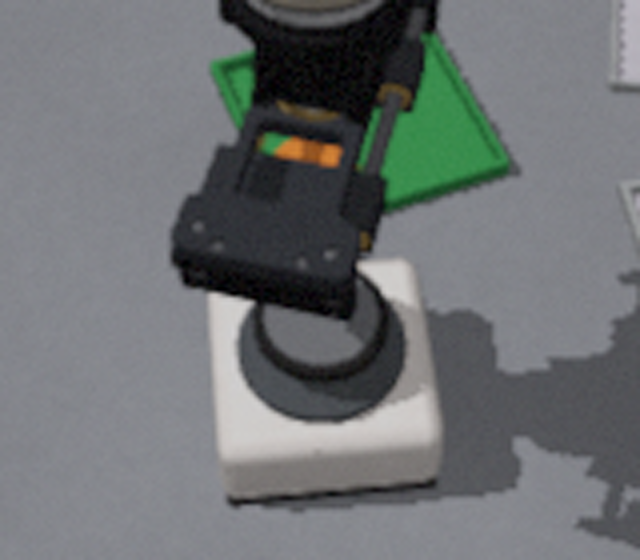

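View pics/wrist4.png

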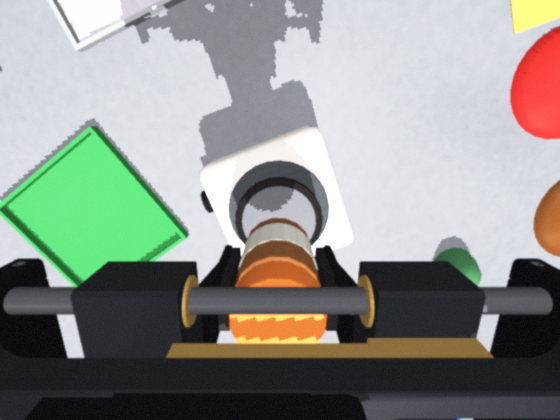

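The jar is gripped upright over the pad. The pad face shows at wrist (277,205) and the jar at (277,230), laterally aligned. Pad contact should come after about 43 mm of descent and the stop after about 58 mm.

Request:
apply_moves([
  [[0.015,0.0013,0],[0,0,0],0],
  [[0.03,0.0013,0],[0,0,0],0],
  [[0.038,0.0013,0],[0,0,0],0],
  [[0.044,0.0013,0],[0,0,0],0],
  [[0.048,0.0013,0],[0,0,0],0],
  [[0.052,0.0013,0],[0,0,0],0],
  [[0.052,0.0013,0],[0,0,0],0],
])

```text
time_s: 6.58
tool_pos: [0.5482, 0.0083, 0.115]
tool_rot: [0.116, 0.698, -0.117, 0.697]
contact_force: [-4.6, -0.2, 7.0]
gripper_width: 0.494
```

```bash
python3 snap.py 5
```

```text
6.575 [0.5482 0.0083 0.115 ] 0.49449293839632363 [-4.6211 -0.2343  7.0104] [ 0.272   0.4283 -0.464   1.923   0.2511  0.8482 -0.6542]
[[-0.0013  0.3246  0.9458]
 [-0.0007  0.9458 -0.3246]
 [-1.     -0.0011 -0.001 ]]
```

Request:
apply_moves([
  [[0.003,0,0],[0,0,0],0],
  [[0.006,0,0],[0,0,0],0],
  [[0.008,0,0],[0,0,0],0],
  [[0.009,0,0],[0,0,0],0],
  [[0.009,0,0],[0,0,0],0],
])

```text
time_s: 7.2
tool_pos: [0.5486, 0.0084, 0.1084]
tool_rot: [0.116, 0.698, -0.117, 0.697]
contact_force: [-9.1, -1.3, 20.9]
gripper_width: 0.498
```

```bash
python3 snap.py 6 wrist scene; python3 - <<'E'
import cv2
s=cv2.imread("pics/scene6.png");cv2.imwrite("pics/c6.png",cv2.resize(s[170:310,210:370],None,fx=4,fy=4,interpolation=cv2.INTER_CUBIC))
E
```

```text
7.3 [0.5486 0.0084 0.1084] 0.4979103892562818 [-9.4537 -0.8668 21.5477] [ 0.2677  0.4369 -0.4603  1.9282  0.2588  0.8345 -0.6614]
[[-0.0003  0.3248  0.9458]
 [-0.0018  0.9458 -0.3248]
 [-1.     -0.0018  0.0003]]
```

View pics/wrist6.png

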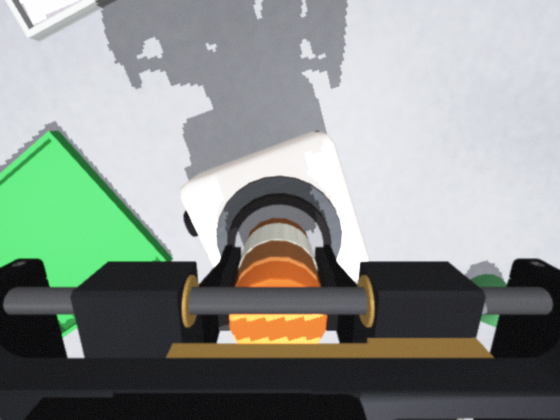

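View pics/c6.png

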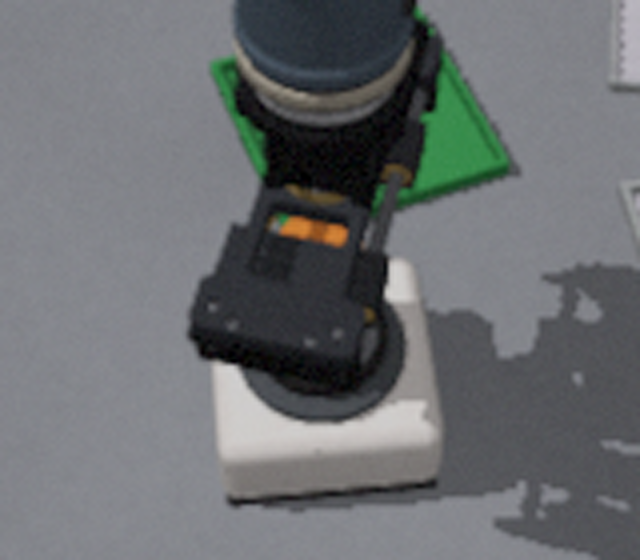

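The vertical force of 21.5 N exceeds the 12 N needed, and the jar's underside is at 0.108-0.0265 = 0.082, so the pad is on its stop. I hold for over 2 s.

Request:
apply_moves([
  [[0,0,0],[0,0,0],0],
  [[0,0,0],[0,0,0],0],
  [[0,0,0],[0,0,0],0],
  [[0,0,0],[0,0,0],0],
  [[0,0,0],[0,0,0],0],
  [[0,0,0],[0,0,0],0],
  [[0,0,0],[0,0,0],0],
  [[0,0,0],[0,0,0],0],
  [[0,0,0],[0,0,0],0],
  [[0,0,0],[0,0,0],0],
  [[0,0,0],[0,0,0],0],
  [[0,0,0],[0,0,0],0],
])

```text
time_s: 8.8
tool_pos: [0.5486, 0.0084, 0.1084]
tool_rot: [0.116, 0.697, -0.117, 0.697]
contact_force: [-9.6, -1.1, 20.3]
gripper_width: 0.5
```

Request:
apply_moves([
  [[0,0,0],[0,0,0],0],
  [[0,0,0],[0,0,0],0],
  [[0,0,0],[0,0,0],0],
  [[0,0,0],[0,0,0],0],
  [[0,0,0],[0,0,0],0],
  [[0,0,0],[0,0,0],0],
  [[0,0,0],[0,0,0],0],
  [[0,0,0],[0,0,0],0],
  [[0,0,0],[0,0,0],0],
  [[0,0,0],[0,0,0],0],
])

```text
time_s: 10.05
tool_pos: [0.5485, 0.0084, 0.1084]
tool_rot: [0.116, 0.697, -0.117, 0.697]
contact_force: [-9.5, -1.7, 20.9]
gripper_width: 0.5
```

The press held for 2.85 s at 20–21 N. I lift and carry the jar over the tray.

Request:
apply_moves([
  [[-0.01,0,0],[0,0,0],0],
  [[-0.025,0,0],[0,0,0],0],
  [[-0.045,0,0],[0,0,0],0],
  [[-0.06,0,0],[0,0,0],0],
  [[-0.07,0.02,-0.013],[0,0,0],0],
  [[-0.07,0.055,-0.035],[0,0,0],0],
  [[-0.07,0.095,-0.06],[0,0,0],0],
  [[-0.07,0.135,-0.085],[0,0,0],0],
  [[-0.07,0.175,-0.11],[0,0,0],0],
  [[-0.07,0.21,-0.132],[0,0,0],0],
  [[-0.07,0.241,-0.152],[0,0,0],0],
  [[-0.07,0.241,-0.152],[0,0,0],0],
])

```text
time_s: 11.55
tool_pos: [0.4803, 0.291, 0.1758]
tool_rot: [0.114, 0.698, -0.113, 0.697]
contact_force: [-0.5, 0.7, -2.0]
gripper_width: 0.495
```

Request:
apply_moves([
  [[0,0,0],[0,0,0],0],
  [[0,0,0],[0,0,0],0],
  [[0,0,0],[0,0,0],0],
])

```text
time_s: 11.92
tool_pos: [0.4837, 0.2847, 0.1755]
tool_rot: [0.117, 0.697, -0.117, 0.697]
contact_force: [0.8, -0.5, -1.2]
gripper_width: 0.497
```

```bash
python3 snap.py 7 wrist scene
```

```text
12.025 [0.4836 0.285  0.1755] 0.5008610347167173 [ 0.4077  0.8495 -1.8259] [-0.1584  0.3907 -0.5744  1.8346  0.2506  0.9887 -1.1693]
[[ 0.0001  0.3259  0.9454]
 [-0.0002  0.9454 -0.3259]
 [-1.     -0.0001  0.0002]]
```

View pics/wrist7.png

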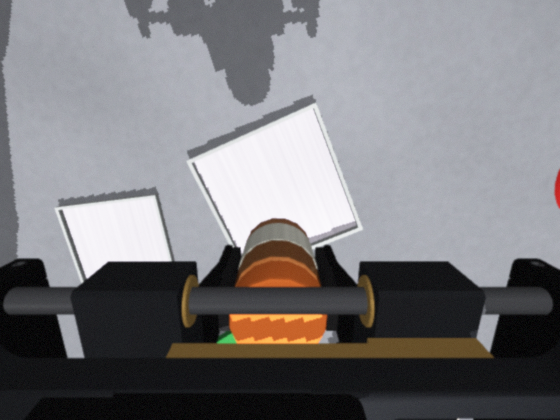

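View pics/scene7.png

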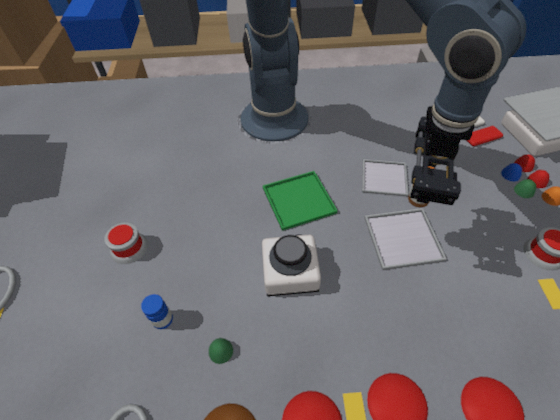

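The wrist view shows the larger steel tray with corners at (188,161), (313,103) and (359,232), the small one to its left, and the jar still upright in the jaws. I check the tray's centre from these views.

```bash
python3 - <<'E'
from h import *
W=load("wrist7");S=load("scene7")
a,b,c=[atz(W,p,.012) for p in[(188,161),(313,103),(359,232)]]
print(a,b,c,(a+c)/2,np.linalg.norm(a-b),np.linalg.norm(b-c))
P=[atz(S,p,.012) for p in [(366,214),(426,210),(444,259),(380,267)]];print(np.mean(P,0))
print(proj(S,(.4836,.285,.155)))
E
```

```text
[0.40454701 0.35263249 0.012     ] [0.54903095 0.36509158 0.012     ] [0.55822683 0.2133385  0.012     ] [0.48138692 0.2829855  0.012     ] 0.14502013097642966 0.15203144784980943
[0.48368309 0.28519724 0.012     ]
(np.float64(419.3240142562778), np.float64(197.86426803583967))
```

All three views agree on the tray centre to within 3 mm. I lower the jar.

Request:
apply_moves([
  [[0.025,0,0],[0,0,0],0],
  [[0.055,0,0],[0,0,0],0],
  [[0.085,0,0],[0,0,0],0],
  [[0.11,0,0],[0,0,0],0],
  [[0.125,0,0],[0,0,0],0],
  [[0.135,0,0],[0,0,0],0],
  [[0.14,0,0],[0,0,0],0],
  [[0.143,0,0],[0,0,0],0],
  [[0.145,0,0],[0,0,0],0],
  [[0.1455,0,0],[0,0,0],0],
  [[0.1455,0,0],[0,0,0],0],
])

```text
time_s: 13.4
tool_pos: [0.4834, 0.2857, 0.0303]
tool_rot: [0.116, 0.697, -0.116, 0.698]
contact_force: [-0.1, -0.1, -1.2]
gripper_width: 0.498
```

```bash
python3 snap.py 8 wrist scene;python3 - <<'E'
import cv2
s=cv2.imread("pics/scene8.png");cv2.imwrite("pics/c8.png",cv2.resize(s[150:290,350:490],None,fx=4,fy=4,interpolation=cv2.INTER_CUBIC))
E
```

```text
13.5 [0.4834 0.2857 0.0302] 0.49700133286610804 [-0.8182 -0.3819 -1.3058] [-0.2415  0.5776 -0.484   1.9457  0.3993  0.7126 -1.2959]
[[ 0.0004  0.3246  0.9459]
 [ 0.0002  0.9459 -0.3246]
 [-1.      0.0003  0.0003]]
```

View pics/c8.png

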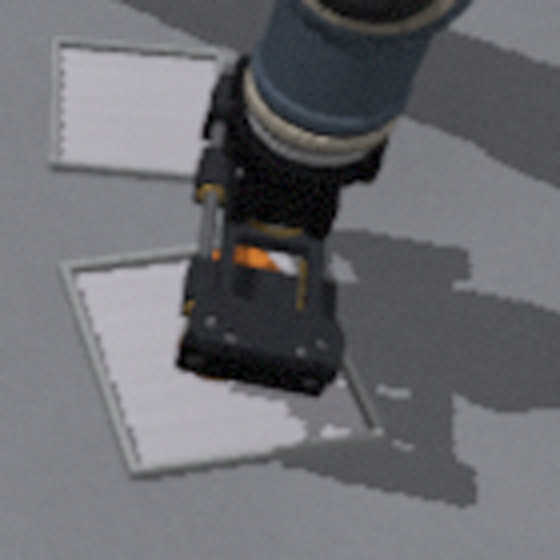

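The jar is within the tray and about 1 mm above its floor, with no contact force yet. I set it down.

Request:
apply_moves([
  [[0.0005,0,0],[0,0,0],0],
  [[0.001,0,0],[0,0,0],0],
  [[0.0015,0,0],[0,0,0],0],
  [[0.0015,0,0],[0,0,0],0],
])

```text
time_s: 14.0
tool_pos: [0.4834, 0.2857, 0.0296]
tool_rot: [0.116, 0.697, -0.117, 0.698]
contact_force: [-2.5, -1.9, 7.4]
gripper_width: 0.499
```

The jar is touching the floor at 7 N. I ease off slightly and open the gripper gradually.

Request:
apply_moves([
  [[-0.0008,0,0],[0,0,0],0],
  [[-0.0008,0,0],[0,0,0],0],
  [[-0.0008,0,0],[0,0,0],0.55],
  [[-0.0008,0,0],[0,0,0],0.6],
  [[-0.0008,0,0],[0,0,0],0.7],
  [[-0.0008,0,0],[0,0,0],0.85],
  [[-0.0008,0,0],[0,0,0],1],
  [[-0.0008,0,0],[0,0,0],1],
  [[-0.0008,0,0],[0,0,0],1],
  [[-0.0008,0,0],[0,0,0],1],
])

```text
time_s: 15.25
tool_pos: [0.4833, 0.2856, 0.0293]
tool_rot: [0.116, 0.697, -0.116, 0.697]
contact_force: [0.2, 0.3, 0.9]
gripper_width: 0.997
```

Request:
apply_moves([
  [[-0.01,0,0],[0,0,0],1],
  [[-0.025,0,0],[0,0,0],1],
  [[-0.045,0,0],[0,0,0],1],
  [[-0.07,0,0],[0,0,0],1],
  [[-0.1,0,0],[0,0,0],1],
  [[-0.13,0,0],[0,0,0],1],
  [[-0.15,0,0],[0,0,0],1],
  [[-0.15,0,0],[0,0,0],1],
  [[-0.15,0,0],[0,0,0],1],
])

```text
time_s: 16.38
tool_pos: [0.4829, 0.2853, 0.1792]
tool_rot: [0.116, 0.698, -0.117, 0.697]
contact_force: [-0.5, 0.2, -0.7]
gripper_width: 1.004
```

```bash
python3 snap.py 9 wrist scene
```

```text
16.475 [0.4828 0.2852 0.1785] 0.9991890863488986 [-0.5409  0.3419 -0.986 ] [-0.1549  0.3882 -0.5798  1.8316  0.2494  0.9966 -1.1681]
[[-0.0015  0.3246  0.9459]
 [-0.001   0.9459 -0.3246]
 [-1.     -0.0015 -0.0011]]
```

View pics/wrist9.png

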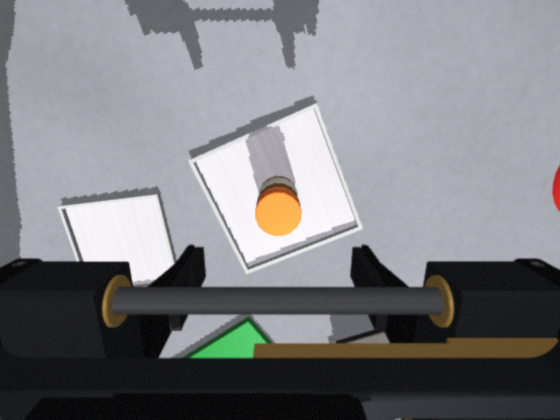

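View pics/scene9.png

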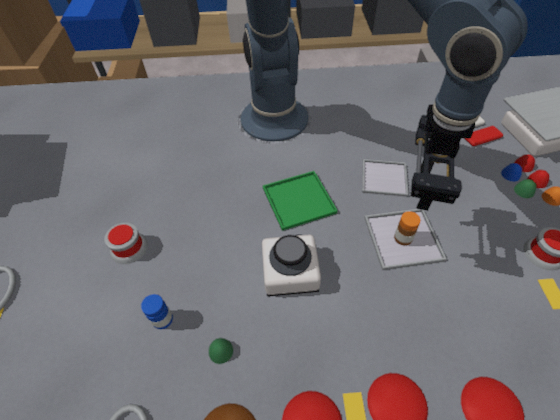

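The jar stands upright in the middle of the large steel tray: scene (407,228), lid at wrist (278,211). The gripper is clear, the blue jar is still at scene (157,311), and the pad has sprung back. I hand in the job.

```bash
python3 - <<'E'
from h import *
print(atz(load("wrist9"),(278,211),.083))
from plant import job_done
print(job_done())
E
```

```text
[0.48373642 0.28791098 0.083     ]
the job is handed in; nothing more can be done
None
```

The amber jar was pressed onto the mixer pad and now stands upright in the large steel tray, and the job is handed in. It took about 16.5 s of the 48 s.

- **Press:** I held the jar upright on the middle of the pad for about 2.9 s at 20–21 N. Its underside was at about 82 mm, which is the pad's stop. A sideways force of about 9 N showed during the press, which I did not explain, but it shifted nothing.
- **Placing:** The last pictures show the jar upright within about 3 mm of the tray's centre and the gripper open and clear. The pad has sprung back up and the blue jar is where it was.
- **Measurements:** The camera views agreed to within about 3 mm on every target. The largest mismatch was the lid height, which came out at 76 mm against the given 80 mm. No check failed.

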